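# Set out the turntable in the alarmed thimble case

## Task

Flip the alarm toggle over to its green dot (off) before touching the collection, then push the round button box up the ramp to the middle of the turntable and place every thimble that stands on the glass on its own round wooden stand upright around it, wholly on the turntable (not those in the display rows or under the glass dome). Leave the owl and other bits where they are. When all is set out, flip the toggle back to the red dot (armed); never touch box or thimbles while it is armed, so switch it off again first if something needs putting right.

Things in the scene. Friction and masses are not known exactly. Their poses are not given: they have to be found in the camera images.
- susan: Lazy Susan: round cherry-wood disc 290 mm across, flat top 20 mm above the shelf, turning on ball bearings about its upright centre line, where the origin lies at shelf level. Its base is fixed, and a pale loading ramp fixed to it lies on the base's own -y side and leads up in the own +y direction. The yaw given is that of the base and ramp.
- ramp_toe (a point): Middle of the ramp's low edge, level with the shelf, 252 mm from the disc's centre (axes as the base's). The ramp is 120 mm wide and rises evenly along +y for 105 mm, up to the height of the disc's top; then a 2 mm gap, then the disc.
- switch: Alarm switch: grey housing 70 mm (own x) by 56 mm (own y) by 34 mm high, fixed, origin under its centre at shelf level. A steel toggle bat in the middle of its top swings in the own x-z plane. A red dot marks the own +x end of the top (armed), a green dot the own -x end (off).
- alarm_bat (a joint): Angle of the toggle bat in rad: 0 upright, +0.45 leaning fully to the red dot (armed), -0.45 fully to the green dot (off). Its mechanism drives it away from the middle, so it snaps over once pushed past upright; about 3 N at the tip moves it. Pivot 34 mm above the shelf, over the housing's centre.
- bat_tip (a point): Tip of the toggle bat: steel rod 8 mm thick with a round end, reaching 45 mm from its pivot (79 mm above the shelf when upright).
- button_box: Round mother-of-pearl button box, closed, 94 mm across and 36 mm high, about 0.3 kg, smooth upright side: too wide to grasp. Origin at the centre of its underside. It starts on the shelf in front of the ramp's toe.
- thimble_ruby: Thimble of ruby-red glass fixed upright on a round dark wooden stand: stand 36 mm across and 8 mm high, thimble 19 to 20 mm across from 8 to 34 mm above the underside; 45 g. Origin at the centre of the stand's underside, own z up. May be absent.
- thimble_alu: Thimble of plain aluminium (silver grey) fixed upright on a round dark wooden stand: stand 36 mm across and 8 mm high, thimble 19 to 20 mm across from 8 to 34 mm above the underside; 45 g. Origin at the centre of the stand's underside, own z up. May be absent.
- thimble_gold: Thimble of brass (golden) fixed upright on a round dark wooden stand: stand 36 mm across and 8 mm high, thimble 19 to 20 mm across from 8 to 34 mm above the underside; 45 g. Origin at the centre of the stand's underside, own z up. May be absent.
- thimble_blue: Thimble of blue porcelain fixed upright on a round dark wooden stand: stand 36 mm across and 8 mm high, thimble 19 to 20 mm across from 8 to 34 mm above the underside; 45 g. Origin at the centre of the stand's underside, own z up. May be absent.
- thimble_green: Thimble of green enamel fixed upright on a round dark wooden stand: stand 36 mm across and 8 mm high, thimble 19 to 20 mm across from 8 to 34 mm above the underside; 45 g. Origin at the centre of the stand's underside, own z up. May be absent.
- thimble_black: Thimble of black horn fixed upright on a round dark wooden stand: stand 36 mm across and 8 mm high, thimble 19 to 20 mm across from 8 to 34 mm above the underside; 45 g. Origin at the centre of the stand's underside, own z up. May be absent.
- owl: Pewter owl figurine, 36 mm across, 56 mm tall; not part of the job. Origin at the centre of its underside.
- tin: Round blue polish tin, 48 mm across, 23 mm high; not part of the job. Origin at the centre of its underside.
- loupe: Magnifying loupe lying flat, 48 mm lens ring, wooden handle along its own +x to 80 mm, 10 mm high; not part of the job. Origin at the centre of its underside.
- bell: Small brass hand bell with wooden handle, 36 mm across, 49 mm tall; not part of the job. Origin at the centre of its underside.
- spool: Empty wooden thread spool standing, 28 mm across, 30 mm high; not part of the job. Origin at the centre of its underside.
There are look-alikes about, which are no part of the job. Leave any purple look-alike of the thimble_blue alone.

How it is judged (in metres and radians):
On the way, in this order (a step that is already met when the one before it is completed fails the run):
1. the alarm is switched off (value of joint alarm_bat below -0.35 rad), for 0.2 s.
2. with the alarm off, the box stands mid-turntable and all present thimbles stand upright on the turntable (value of joint alarm_bat below -0.35 rad and horizontal distance between each of thimble_ruby, thimble_alu, thimble_gold, thimble_blue, thimble_green, thimble_black and susan below 0.135 m and z of thimble_ruby in the frame of susan between 0.016 and 0.026 m and angle between each of thimble_ruby, thimble_alu, thimble_gold, thimble_blue, thimble_green, thimble_black's own z axis and vertical below 0.15 rad and linear speed of each of thimble_ruby, thimble_alu, thimble_gold, thimble_blue, thimble_green, thimble_black, button_box below 0.03 m/s and z of thimble_alu in the frame of susan between 0.016 and 0.026 m and z of thimble_gold in the frame of susan between 0.016 and 0.026 m and z of thimble_blue in the frame of susan between 0.016 and 0.026 m and z of thimble_green in the frame of susan between 0.016 and 0.026 m and z of thimble_black in the frame of susan between 0.016 and 0.026 m and horizontal distance between button_box and susan below 0.03 m and z of button_box in the frame of susan between 0.016 and 0.026 m and angle between button_box's own z axis and vertical below 0.1 rad), for 0.3 s.
3. the alarm is armed again (value of joint alarm_bat above 0.35 rad), for 0.2 s.
At the end, for the whole second after the job is handed in: The bat leans to the red side (above 0.35 rad); the button box stands flat on the turntable with its centre within 30 mm of the turntable's centre line; every present thimble stands upright (within 0.15 rad) on the turntable's top, its centre within 135 mm of the centre line; all at rest (value of joint alarm_bat above 0.35 rad and horizontal distance between each of thimble_ruby, thimble_alu, thimble_gold, thimble_blue, thimble_green, thimble_black and susan below 0.135 m and z of thimble_ruby in the frame of susan between 0.016 and 0.026 m and angle between each of thimble_ruby, thimble_alu, thimble_gold, thimble_blue, thimble_green, thimble_black's own z axis and vertical below 0.15 rad and linear speed of each of thimble_ruby, thimble_alu, thimble_gold, thimble_blue, thimble_green, thimble_black, button_box below 0.03 m/s and z of thimble_alu in the frame of susan between 0.016 and 0.026 m and z of thimble_gold in the frame of susan between 0.016 and 0.026 m and z of thimble_blue in the frame of susan between 0.016 and 0.026 m and z of thimble_green in the frame of susan between 0.016 and 0.026 m and z of thimble_black in the frame of susan between 0.016 and 0.026 m and horizontal distance between button_box and susan below 0.03 m and z of button_box in the frame of susan between 0.016 and 0.026 m and angle between button_box's own z axis and vertical below 0.1 rad); the robot touches nothing.
It fails at once if the fingers touch the button box or a thimble while the alarm is not off (bat past upright towards red) (value of joint alarm_bat above 0 rad and (contact force between the fingers and thimble_ruby above 0.5 N or contact force between the fingers and thimble_alu above 0.5 N or contact force between the fingers and thimble_gold above 0.5 N or contact force between the fingers and thimble_blue above 0.5 N or contact force between the fingers and thimble_green above 0.5 N or contact force between the fingers and thimble_black above 0.5 N or contact force between the fingers and button_box above 0.5 N)).
It fails at once if a bystander (owl, tin, loupe, bell, spool) is moved more than 30 mm (distance of any of owl, tin, loupe, bell, spool from where it was at the start of the episode above 0.03 m).
Of thimble_ruby, thimble_alu, thimble_gold, thimble_blue, thimble_green, thimble_black only 4 to 6 are there at a start; the rules pass over those that are not, and their reading is None.
At some moment in a run one of thimble_ruby, thimble_alu, thimble_gold, thimble_blue, thimble_green, thimble_black may be knocked a few centimetres aside while the robot is not near it.
It also fails if it takes over 208 s, if anything falls off the work surface, if the arm or the gripper's body presses on something with over 40 N, if the wrist force passes 120 N, or if a joint passes its speed limit or range.

## Robot

A 7-joint arm with a two-finger parallel gripper is mounted at the origin on the work surface. World frame = base frame: x ahead of the robot, y to its left, z up, the work surface at z = 0. Lengths are in mm, angles in rad, forces in N, time in s.
With the tool pointing down it reaches from about 425 to 925 mm from the base axis. Payload 6.8 kg.
Tool frame: the origin (TCP) lies at the very end of the fingers, on their centre line; the grasp point (between the pads) lies 19 mm behind it (grip_point_offset is the distance from the TCP to the grasp point, in mm); x points along the fingers, z is the direction in which the jaws open and shut, and the axes are right-handed (so a half turn about x gives the same grasp; the last joint's range is limited). The gripper opens to 88 mm and grips with 3 to 60 N. Pads are 20 mm wide; open, the fingers measure 115 mm over their backs; the gripper's body (75 mm by 178 mm) begins 61 mm behind the grasp point.
Start: joints at [1.005, 0.477, 0.022, 1.555, -0.011, 1.109, -0.083], TCP at [298.345, -605.506, 222.664] pointing down, gripper open.
Joint ranges: [-2.96, 2.96], [-0.34, 2.1], [-1.41, 1.46], [0.24, 2.44], [-1.37, 4.51], [0.17, 1.92], [-2.96, 2.96]. Speed limits (rad/s): [2.39, 2.39, 3.14, 3.14, 3.14, 3.14, 3.14].

## Interface

Orientations are given as a unit quaternion [w, x, y, z].
In Python, from rig import state, get_image, get_calibration, finish_job, grip_point_offset gives the robot as it stands. The module is installed in compiled form; this text tells all that it offers.
- The arm moves only by the tool play_rows, never from a script. Its argument "moves" is a list of rows, each an object of numbers: "tx", "ty", "tz": the shift along the world's x, y, z in mm; "wx", "wy", "wz": the turn, a rotation vector about the world's x, y, z in degrees; "jaw": the finger opening in mm, from 0 to 87.8. A call has 1 to 20 rows; each row is the pose to reach, as a shift and turn from the pose commanded when the call began; what a row does not reach only later rows make up. A row lasts 1/8 s, in which the tool goes at most 62.5 mm and 10.7 degrees, less where a joint would pass 70% of its speed; a pose out of reach is approached as far as the arm can. A call with a gripper value outside its range is refused whole. The fingers move at their own pace and stop on an object; the grip force is fixed at half the most. Time passes only in rows, so rows that repeat a pose let the fingers close. It gives the time, the measured TCP pose, the force and the opening at its end, in the units of the state.
- state(): the state, without advancing time (a new reading comes with each control period).
- get_image(name): name is "side" or "top" or "wrist"; returns the picture (400x640x3 uint8, red, green, blue); there is no depth.
- get_calibration(name): a dict with "fx", "fy", "cx", "cy" (pixels), "T" (4x4, takes a point from camera to world coordinates). Camera axes: x right, y down, z forward; pixel columns grow to the right and rows downward; lengths in mm; the calibration is good to about 2 mm. The wrist camera is an equidistant fisheye: a pixel r from the principal point sees the ray r / f radians off the axis. A picture is of the moment at which its call begins: read the wrist's pose just before it. get_calibration takes no time and is no camera call; for the wrist camera it gives the pose at the moment of the call.
- finish_job(): hands the job in, once; it reports no verdict.
The state is a dict: "time": time; "joint_pos": joint angles; "joint_velocities": joint speeds; "effort": joint torques, N m; "position": TCP position; "ee_rot": TCP orientation; "contact_force": force on the tool from outside, world axes, zero at the start; "torque": the same for the moment, N m; "finger_gap": opening from 0.0 (shut) to 1.0 (fully open).
Only numpy, scipy, OpenCV 4.12 (cv2) and the standard library are available. Lean on these libraries where they do the work, as an engineer would, in place of code of your own. Each camera call takes 0.05 s, during which the arm holds its last target. There are 200 camera calls.

## Working session

There is one attempt and no reset: what is moved stays moved. The work goes in short steps, Python scripts to look and compute and a tool call to move; the robot and the scene stay as the last step left them, time stands still between calls to the robot, and variables do not carry over. Pictures are saved under pics/ and viewed, about 12 in all and at most 16, crops included, and the job is handed in when it is done.

Besides the shell and the picture viewer there is one more tool, called in YAML: its name, and indented under it one key for each argument. play_rows: Moves the arm, as the interface text tells. Its arguments: {"type":"object","properties":{"moves":{"type":"array","items":{"type":"object","properties":{"tx":{"type":"number"},"ty":{"type":"number"},"tz":{"type":"number"},"wx":{"type":"number"},"wy":{"type":"number"},"wz":{"type":"number"},"jaw":{"type":"number"}}}}},"required":["moves"]}

```bash
mkdir -p pics; cat > h.py <<'E'
import numpy as np, cv2
from rig import *
def snap(n,f):
    im=get_image(n)[:,:,::-1].copy(); cv2.imwrite('pics/'+f,im); return im
def px2w(n,u,v,z,cal=None):
    c=cal or get_calibration(n); T=np.array(c['T'])
    a,b=(u-c['cx'])/c['fx'],(v-c['cy'])/c['fy']
    if n=='wrist':
        r=np.hypot(a,b); s=np.sin(r)/r if r>1e-9 else 1; d=np.array([a*s,b*s,np.cos(r)])
    else: d=np.array([a,b,1.])
    d=T[:3,:3]@d; o=T[:3,3]; return o+d*(z-o[2])/d[2]
def w2px(n,p,cal=None):
    c=cal or get_calibration(n); T=np.array(c['T']); q=T[:3,:3].T@(np.array(p)-T[:3,3])
    if n=='wrist':
        rr=np.hypot(q[0],q[1]); th=np.arctan2(rr,q[2]); q2=q[:2]/max(rr,1e-9)*th
    else: q2=q[:2]/q[2]
    return c['cx']+c['fx']*q2[0], c['cy']+c['fy']*q2[1]
E
python3 - <<'E'
from h import *
np.set_printoptions(precision=3,suppress=True)
for n in('top','side'):
    im=snap(n,n+'0.png'); c=get_calibration(n); print(n,c['fx'],c['cx'],c['cy'],np.array(c['T']))
    cv2.imwrite(f'pics/{n}0b.png',cv2.resize(im,(800,500),interpolation=cv2.INTER_CUBIC))
s=state();print(s['time'],s['position'],s['ee_rot'],s['finger_gap'],s['contact_force'],grip_point_offset)
E
```

```text
top 395.0635189444886 315.65042299695966 195.55472204133017 [[   0.008   -0.988    0.153  375.188]
 [  -1.      -0.008    0.      -4.201]
 [   0.001   -0.153   -0.988 1164.822]
 [   0.       0.       0.       1.   ]]
side 412.2683449352635 314.87081815001625 195.14862058574025 [[  -0.478    0.539   -0.694 1400.54 ]
 [   0.878    0.304   -0.369  456.553]
 [   0.011   -0.786   -0.618  831.367]
 [   0.       0.       0.       1.   ]]
0.1 [ 298.051 -605.048  221.817] [ 0.6    0.374  0.601 -0.373] 0.9933581558119792 [ 0.674  0.751 -0.27 ] 18.700000000000003
```

View pics/top0b.png

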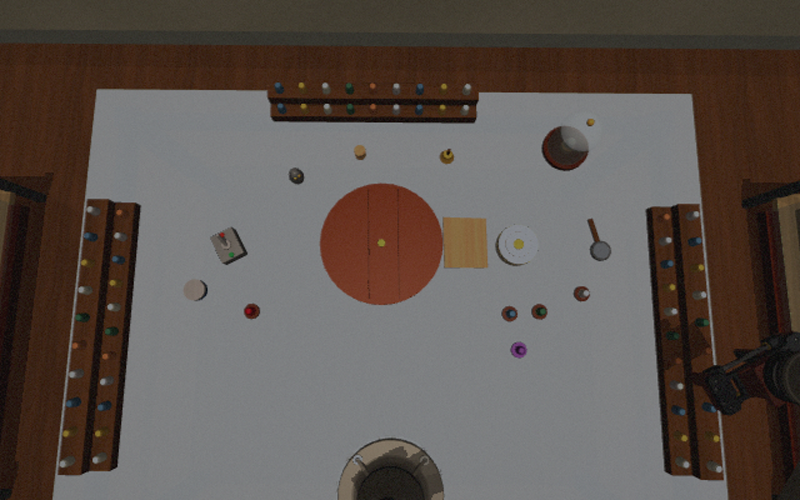

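View pics/side0b.png

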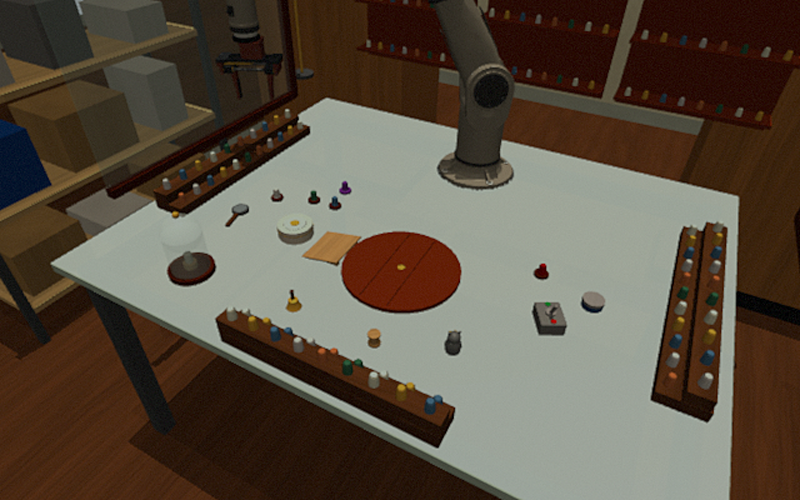

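```bash
python3 - <<'E'
from h import *
np.set_printoptions(precision=1,suppress=True)
for n,u,v,z in [('ruby',252,311,25),('blue',510,314,20),('green',540,312,20),('alu',582,294,20),('purple',518,350,20),('box',518.5,244.5,36),('susan',381.5,243.5,20),('ramp_tr',487,218,0),('ramp_br',488,268,0),('ramp_tl',443,218,20),('ramp_bl',443,268,20),('sw',227,245,34),('red',223,234,34),('green',232,254,34),('sL',210,240,34),('sB',222,264,34),('sR',245,256,34),('sT',234,227,34),('spool',360,152,20),('owl',296,176,30),('tin',195,290,23),('bell',447,156,25)]:
    print(n,px2w('top',u/1.25,v/1.25,z)[:2])
a=cv2.imread('pics/top0.png')
A=cv2.resize(a[165:300,150:215],None,fx=4,fy=4,interpolation=cv2.INTER_CUBIC)
B=cv2.resize(a[165:300,375:500],None,fx=4,fy=4,interpolation=cv2.INTER_CUBIC)
cv2.imwrite('pics/c1.png',np.hstack([A,B]))
E
```

```text
ruby [395.3 320.9]
blue [ 393.3 -270.3]
green [ 398.4 -339.4]
alu [ 440.4 -438. ]
purple [ 312.4 -286.2]
box [ 552.5 -290.7]
susan [554.7  26.7]
ramp_tr [ 622.1 -225.9]
ramp_br [ 501.2 -225.8]
ramp_tl [ 617. -118.]
ramp_bl [ 498.2 -117.2]
sw [546.1 384.1]
red [571.9 395. ]
green [525.2 371.3]
sL [557.5 424.3]
sB [501.8 393. ]
sR [520.8 341.1]
sT [588.6 370.4]
spool [778.1  81.4]
owl [713.8 231.6]
tin [442.2 455.4]
bell [ 768.  -128.2]
```

View pics/c1.png

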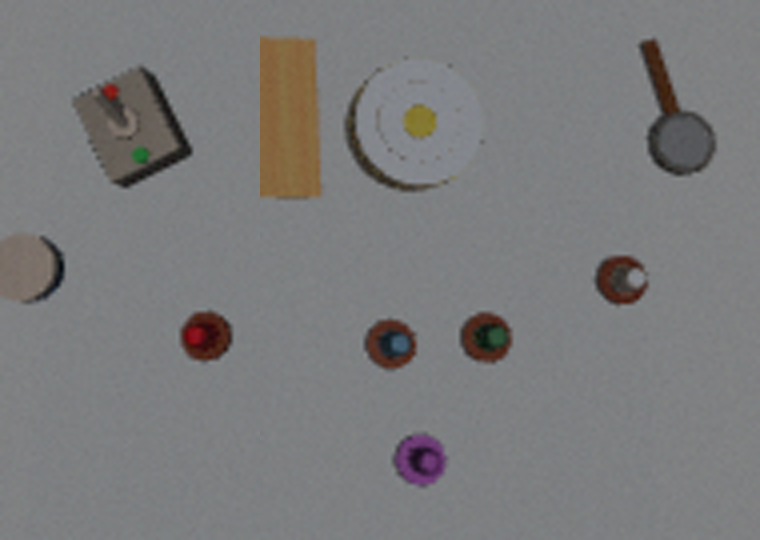

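Present: ruby, blue, green and alu. At top-picture display (518,350) there is a purple look-alike, which I leave alone. I'm going to the switch first, coming in from the red side.

play_rows:
  moves:
    - {"tx":50,"ty":50,"tz":0,"jaw":0}
    - {"tx":293,"ty":1011,"tz":-20}
    - {"tx":293,"ty":1011,"tz":-20}
    - {"tx":293,"ty":1011,"tz":-20}
    - {"tx":293,"ty":1011,"tz":-20}
    - {"tx":293,"ty":1011,"tz":-20}
    - {"tx":293,"ty":1011,"tz":-20}
    - {"tx":293,"ty":1011,"tz":-20}
    - {"tx":293,"ty":1011,"tz":-20}
    - {"tx":293,"ty":1011,"tz":-20}
    - {"tx":293,"ty":1011,"tz":-20}
    - {"tx":293,"ty":1011,"tz":-20}
    - {"tx":293,"ty":1011,"tz":-20}
    - {"tx":293,"ty":1011,"tz":-20}
    - {"tx":293,"ty":1011,"tz":-20}
    - {"tx":293,"ty":1011,"tz":-20}
    - {"tx":293,"ty":1011,"tz":-20}
    - {"tx":293,"ty":1011,"tz":-20}
    - {"tx":293,"ty":1011,"tz":-100}
    - {"tx":293,"ty":1011,"tz":-100}

```text
invalid input at $.moves[0]: expected keys tx, ty, tz, wx, wy, wz, jaw
```

```bash
python3 - <<'E'
from h import *
np.set_printoptions(precision=3,suppress=True)
im=snap('wrist','w1.png');s=state();print(s['time'],s['position'],s['ee_rot'],s['finger_gap'],get_calibration('wrist'))
E
```

```text
0.15 [ 298.118 -605.124  221.946] [ 0.6    0.374  0.601 -0.373] 0.9986269038767092 {'fx': 309.70691628693146, 'fy': 309.70691628693146, 'cx': 317.37356249690737, 'cy': 201.72552466394242, 'T': array([[   0.441,   -0.864,   -0.241,  364.111],
       [  -0.897,   -0.426,   -0.116, -572.999],
       [  -0.003,    0.268,   -0.964,  384.156],
       [   0.   ,    0.   ,    0.   ,    1.   ]])}
```

View pics/w1.png

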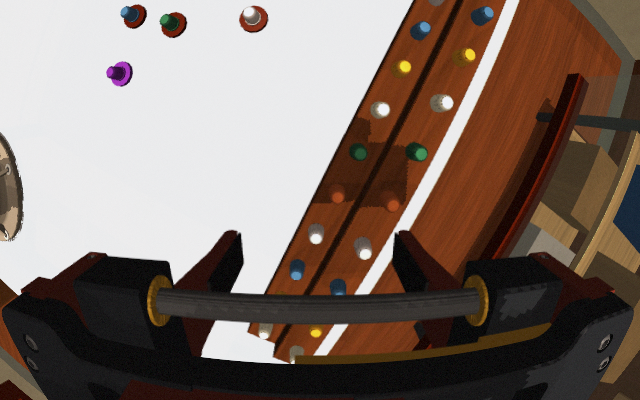

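The wrist view still shows the start pose, because the call was refused: every row needs all seven keys.

play_rows:
  moves:
    - {"tx":50,"ty":50,"tz":0,"wx":0,"wy":0,"wz":0,"jaw":0}
    - {"tx":293,"ty":1011,"tz":-20,"wx":0,"wy":0,"wz":0,"jaw":0}
    - {"tx":293,"ty":1011,"tz":-20,"wx":0,"wy":0,"wz":0,"jaw":0}
    - {"tx":293,"ty":1011,"tz":-20,"wx":0,"wy":0,"wz":0,"jaw":0}
    - {"tx":293,"ty":1011,"tz":-20,"wx":0,"wy":0,"wz":0,"jaw":0}
    - {"tx":293,"ty":1011,"tz":-20,"wx":0,"wy":0,"wz":0,"jaw":0}
    - {"tx":293,"ty":1011,"tz":-20,"wx":0,"wy":0,"wz":0,"jaw":0}
    - {"tx":293,"ty":1011,"tz":-20,"wx":0,"wy":0,"wz":0,"jaw":0}
    - {"tx":293,"ty":1011,"tz":-20,"wx":0,"wy":0,"wz":0,"jaw":0}
    - {"tx":293,"ty":1011,"tz":-20,"wx":0,"wy":0,"wz":0,"jaw":0}
    - {"tx":293,"ty":1011,"tz":-20,"wx":0,"wy":0,"wz":0,"jaw":0}
    - {"tx":293,"ty":1011,"tz":-20,"wx":0,"wy":0,"wz":0,"jaw":0}
    - {"tx":293,"ty":1011,"tz":-20,"wx":0,"wy":0,"wz":0,"jaw":0}
    - {"tx":293,"ty":1011,"tz":-20,"wx":0,"wy":0,"wz":0,"jaw":0}
    - {"tx":293,"ty":1011,"tz":-20,"wx":0,"wy":0,"wz":0,"jaw":0}
    - {"tx":293,"ty":1011,"tz":-20,"wx":0,"wy":0,"wz":0,"jaw":0}
    - {"tx":293,"ty":1011,"tz":-20,"wx":0,"wy":0,"wz":0,"jaw":0}
    - {"tx":293,"ty":1011,"tz":-20,"wx":0,"wy":0,"wz":0,"jaw":0}
    - {"tx":293,"ty":1011,"tz":-20,"wx":0,"wy":0,"wz":0,"jaw":0}
    - {"tx":293,"ty":1011,"tz":-20,"wx":0,"wy":0,"wz":0,"jaw":0}

```text
time: 2.65
position: [592.0, 403.4, 202.8]
ee_rot: [0.6, 0.374, 0.6, -0.375]
contact_force: [0.1, -0.2, 0.1]
finger_gap: 0.003
```

```bash
python3 - <<'E'
from h import *
np.set_printoptions(precision=3,suppress=True)
im=snap('wrist','w2.png');s=state();print(s['time'],s['position'],s['ee_rot'],s['finger_gap'])
for p in [(546,384,34),(563.6,392.6,74.5)]: print(w2px('wrist',p))
E
```

```text
2.7 [592.022 403.442 202.949] [ 0.6    0.374  0.6   -0.374] 0.01007852483029198
(np.float64(315.11717870970546), np.float64(228.21679114150461))
(np.float64(314.7857872321176), np.float64(223.9673418673352))
```

View pics/w2.png

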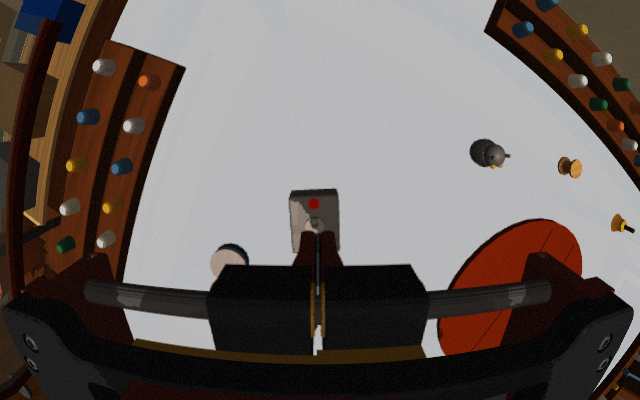

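The bat and red dot (315,204) lie where predicted: bat around (315,224). Descend and push towards green.

play_rows:
  moves:
    - {"tx":0,"ty":0,"tz":-60,"wx":0,"wy":0,"wz":0,"jaw":0}
    - {"tx":0,"ty":0,"tz":-120,"wx":0,"wy":0,"wz":0,"jaw":0}
    - {"tx":0,"ty":0,"tz":-142,"wx":0,"wy":0,"wz":0,"jaw":0}
    - {"tx":0,"ty":0,"tz":-142,"wx":0,"wy":0,"wz":0,"jaw":0}
    - {"tx":-9,"ty":-4.5,"tz":-142,"wx":0,"wy":0,"wz":0,"jaw":0}
    - {"tx":-18,"ty":-9,"tz":-142,"wx":0,"wy":0,"wz":0,"jaw":0}
    - {"tx":-27,"ty":-13,"tz":-142,"wx":0,"wy":0,"wz":0,"jaw":0}
    - {"tx":-36,"ty":-17,"tz":-142,"wx":0,"wy":0,"wz":0,"jaw":0}
    - {"tx":-45,"ty":-22,"tz":-142,"wx":0,"wy":0,"wz":0,"jaw":0}
    - {"tx":-49,"ty":-24,"tz":-142,"wx":0,"wy":0,"wz":0,"jaw":0}
    - {"tx":-49,"ty":-24,"tz":-142,"wx":0,"wy":0,"wz":0,"jaw":0}
    - {"tx":-40,"ty":-20,"tz":-142,"wx":0,"wy":0,"wz":0,"jaw":0}
    - {"tx":0,"ty":0,"tz":-90,"wx":0,"wy":0,"wz":0,"jaw":0}
    - {"tx":0,"ty":0,"tz":-50,"wx":0,"wy":0,"wz":0,"jaw":0}
    - {"tx":0,"ty":0,"tz":0,"wx":0,"wy":0,"wz":0,"jaw":0}
    - {"tx":0,"ty":0,"tz":0,"wx":0,"wy":0,"wz":0,"jaw":0}

```text
time: 4.7
position: [592.1, 406.9, 207.0]
ee_rot: [0.601, 0.375, 0.6, -0.372]
contact_force: [-0.0, 0.0, -0.8]
finger_gap: 0.003
```

```bash
python3 - <<'E'
from h import *
a=snap('side','s2.png'); b=snap('wrist','w3.png'); c=snap('top','t2.png')
# switch region in side and wrist
A=cv2.resize(a[220:290,400:500],(500,350),interpolation=cv2.INTER_CUBIC)
B=cv2.resize(b[180:280,260:360],(350,350),interpolation=cv2.INTER_CUBIC)
cv2.imwrite('pics/c2.png',cv2.resize(np.hstack([A,B]),(800,330)))
np.set_printoptions(precision=1,suppress=True)
s=state();print(s['time'],s['position'])
for n,u,v,z in [('ruby',201.5,249,8),('blue',407.75,251,8),('green',431.5,249.5,8),('alu',465.25,235,8)]: print(n,px2w('top',u,v,z))
E
```

```text
4.85 [590.1 404.5 201. ]
ruby [395. 326.   8.]
blue [ 394.  -272.4    8. ]
green [ 398.9 -341.5    8. ]
alu [ 441.7 -441.5    8. ]
```

View pics/c2.png

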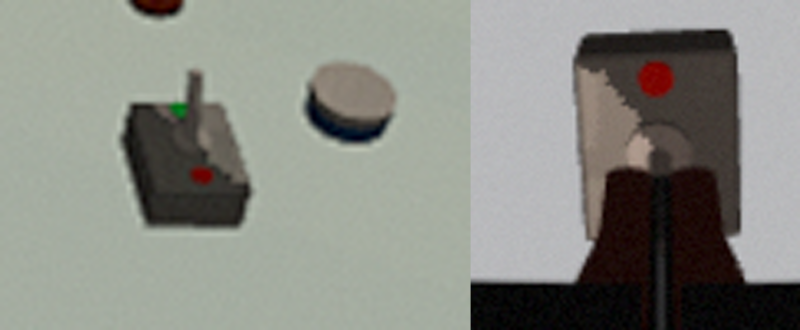

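```bash
python3 - <<'E'
from h import *
for t in (-19.6,19.6):
  u,v=w2px('side',(546+.9*t,384+.44*t,74.5)); print(t,(u-400)*5*800/850,(v-220)*5*330/350)
E
```

```text
-19.6 192.00269801248317 59.01588629608211
19.6 205.94495272850455 108.04324900441182
```

The bat tip at (195,72) matches the green lean (192,59; red would be around y=108), so the alarm is off. Next I go behind the box and turn the jaws along x.

play_rows:
  moves:
    - {"tx":-2,"ty":-60,"tz":0,"wx":0,"wy":0,"wz":10,"jaw":50}
    - {"tx":-4,"ty":-120,"tz":0,"wx":0,"wy":0,"wz":20,"jaw":50}
    - {"tx":-6,"ty":-180,"tz":0,"wx":0,"wy":0,"wz":30,"jaw":50}
    - {"tx":-8,"ty":-240,"tz":0,"wx":0,"wy":0,"wz":40,"jaw":50}
    - {"tx":-12,"ty":-300,"tz":0,"wx":0,"wy":0,"wz":50,"jaw":50}
    - {"tx":-20,"ty":-360,"tz":0,"wx":0,"wy":0,"wz":60,"jaw":50}
    - {"tx":-25,"ty":-420,"tz":0,"wx":0,"wy":0,"wz":64,"jaw":50}
    - {"tx":-28,"ty":-480,"tz":0,"wx":0,"wy":0,"wz":64,"jaw":50}
    - {"tx":-32,"ty":-540,"tz":0,"wx":0,"wy":0,"wz":64,"jaw":50}
    - {"tx":-36,"ty":-600,"tz":0,"wx":0,"wy":0,"wz":64,"jaw":50}
    - {"tx":-38,"ty":-660,"tz":0,"wx":0,"wy":0,"wz":64,"jaw":50}
    - {"tx":-38,"ty":-720,"tz":0,"wx":0,"wy":0,"wz":64,"jaw":50}
    - {"tx":-38,"ty":-790,"tz":0,"wx":0,"wy":0,"wz":64,"jaw":50}
    - {"tx":-38,"ty":-790,"tz":-30,"wx":0,"wy":0,"wz":64,"jaw":50}
    - {"tx":-38,"ty":-790,"tz":-60,"wx":0,"wy":0,"wz":64,"jaw":50}
    - {"tx":-38,"ty":-790,"tz":-60,"wx":0,"wy":0,"wz":64,"jaw":50}
    - {"tx":-38,"ty":-790,"tz":-60,"wx":0,"wy":0,"wz":64,"jaw":50}

```text
time: 6.98
position: [553.4, -384.0, 142.7]
ee_rot: [0.707, -0.001, 0.707, 0.002]
contact_force: [-0.0, -0.6, 0.2]
finger_gap: 0.579
```

```bash
python3 - <<'E'
from h import *
np.set_printoptions(precision=3,suppress=True)
b=snap('wrist','w4.png');s=state();print(s['time'],s['position'],s['ee_rot'],s['finger_gap'])
for p in [(552.5,-290.7,36),(554.7,26.7,20),(561,-226,0)]: print(w2px('wrist',p))
E
```

```text
7.025 [ 553.852 -384.243  143.51 ] [ 0.707 -0.002  0.707  0.002] 0.5662583142991181
(np.float64(315.9809830639608), np.float64(94.77423849819311))
(np.float64(319.3359171834485), np.float64(-150.7386530915774))
(np.float64(325.1515449069729), np.float64(34.17987272822984))
```

View pics/w4.png

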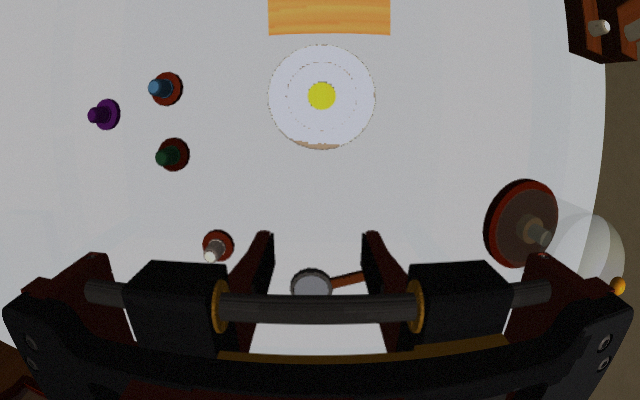

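```bash
python3 - <<'E'
from h import *
np.set_printoptions(precision=1,suppress=True)
for n,u,v,z in [('box',321.5,95.5,36),('toeL',268,35,0),('toeR',390,35,0),('blue',170,89,8),('green',175,154,8),('alu',220,246,8),('loupe',311,284,8)]: print(n,px2w('wrist',u,v,z))
for n,u,v,z in [('loupe',600,251,8),('handle',590,222,8)]: print(n,px2w('top',u/1.25,v/1.25,z))
E
```

```text
box [ 557.2 -291.3   36. ]
toeL [ 504.8 -225.7    0. ]
toeR [ 625.5 -223.5    0. ]
blue [ 403.2 -274.7    8. ]
green [ 406.3 -342.7    8. ]
alu [ 448.7 -443.6    8. ]
loupe [ 547.4 -487.7    8. ]
loupe [ 542.9 -490.2    8. ]
handle [ 612.7 -470.3    8. ]
```

play_rows:
  moves:
    - {"tx":3,"ty":0,"tz":-60,"wx":0,"wy":0,"wz":0,"jaw":50}
    - {"tx":3,"ty":0,"tz":-110,"wx":0,"wy":0,"wz":0,"jaw":50}
    - {"tx":3,"ty":0,"tz":-128,"wx":0,"wy":0,"wz":0,"jaw":50}
    - {"tx":3,"ty":15,"tz":-128,"wx":0,"wy":0,"wz":0,"jaw":50}
    - {"tx":3,"ty":28,"tz":-128,"wx":0,"wy":0,"wz":0,"jaw":50}
    - {"tx":3,"ty":38,"tz":-128,"wx":0,"wy":0,"wz":0,"jaw":50}
    - {"tx":3,"ty":48,"tz":-128,"wx":0,"wy":0,"wz":0,"jaw":50}
    - {"tx":4,"ty":60,"tz":-128,"wx":0,"wy":0,"wz":0,"jaw":50}
    - {"tx":6,"ty":72,"tz":-128,"wx":0,"wy":0,"wz":0,"jaw":50}
    - {"tx":7,"ty":84,"tz":-128,"wx":0,"wy":0,"wz":0,"jaw":50}
    - {"tx":8,"ty":96,"tz":-127,"wx":0,"wy":0,"wz":0,"jaw":50}
    - {"tx":8,"ty":108,"tz":-126,"wx":0,"wy":0,"wz":0,"jaw":50}
    - {"tx":8,"ty":120,"tz":-125,"wx":0,"wy":0,"wz":0,"jaw":50}
    - {"tx":8,"ty":132,"tz":-124,"wx":0,"wy":0,"wz":0,"jaw":50}
    - {"tx":7,"ty":144,"tz":-122,"wx":0,"wy":0,"wz":0,"jaw":50}
    - {"tx":7,"ty":154,"tz":-120,"wx":0,"wy":0,"wz":0,"jaw":50}
    - {"tx":7,"ty":160,"tz":-119,"wx":0,"wy":0,"wz":0,"jaw":50}

```text
time: 9.15
position: [560.4, -223.7, 23.9]
ee_rot: [0.707, -0.002, 0.707, 0.002]
contact_force: [-0.1, -1.9, -0.9]
finger_gap: 0.57
```

```bash
python3 - <<'E'
from h import *
np.set_printoptions(precision=3,suppress=True)
b=snap('wrist','w5.png');t=snap('top','t3.png');s=state();print(s['time'],s['position'],s['contact_force'])
cv2.imwrite('pics/c3.png',np.hstack([cv2.resize(b,(480,300)),cv2.resize(t[120:270,240:400],(320,300),interpolation=cv2.INTER_CUBIC)]))
E
```

```text
9.25 [ 560.528 -223.609   23.871] [ 0.423 -1.272 -0.513]
```

View pics/c3.png

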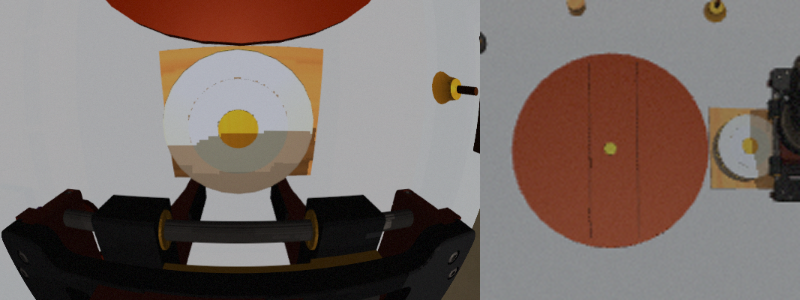

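play_rows:
  moves:
    - {"tx":0,"ty":12,"tz":1,"wx":0,"wy":0,"wz":0,"jaw":50}
    - {"tx":0,"ty":24,"tz":3,"wx":0,"wy":0,"wz":0,"jaw":50}
    - {"tx":0,"ty":36,"tz":5,"wx":0,"wy":0,"wz":0,"jaw":50}
    - {"tx":0,"ty":48,"tz":7,"wx":0,"wy":0,"wz":0,"jaw":50}
    - {"tx":-1,"ty":60,"tz":9,"wx":0,"wy":0,"wz":0,"jaw":50}
    - {"tx":-1,"ty":72,"tz":11,"wx":0,"wy":0,"wz":0,"jaw":50}
    - {"tx":-2,"ty":84,"tz":12,"wx":0,"wy":0,"wz":0,"jaw":50}
    - {"tx":-2,"ty":96,"tz":12,"wx":0,"wy":0,"wz":0,"jaw":50}
    - {"tx":-3,"ty":108,"tz":12,"wx":0,"wy":0,"wz":0,"jaw":50}
    - {"tx":-3,"ty":120,"tz":12,"wx":0,"wy":0,"wz":0,"jaw":50}
    - {"tx":-3,"ty":132,"tz":12,"wx":0,"wy":0,"wz":0,"jaw":50}
    - {"tx":-4,"ty":144,"tz":12,"wx":0,"wy":0,"wz":0,"jaw":50}
    - {"tx":-4,"ty":156,"tz":12,"wx":0,"wy":0,"wz":0,"jaw":50}
    - {"tx":-4,"ty":168,"tz":12,"wx":0,"wy":0,"wz":0,"jaw":50}
    - {"tx":-4,"ty":178,"tz":12,"wx":0,"wy":0,"wz":0,"jaw":50}
    - {"tx":-4,"ty":187,"tz":12,"wx":0,"wy":0,"wz":0,"jaw":50}
    - {"tx":-4,"ty":194,"tz":12,"wx":0,"wy":0,"wz":0,"jaw":50}
    - {"tx":-4,"ty":199,"tz":12,"wx":0,"wy":0,"wz":0,"jaw":50}
    - {"tx":-4,"ty":199,"tz":12,"wx":0,"wy":0,"wz":0,"jaw":50}

```text
time: 11.62
position: [556.3, -24.5, 35.6]
ee_rot: [0.707, -0.001, 0.707, 0.002]
contact_force: [1.0, 0.0, 0.5]
finger_gap: 0.573
```

```bash
python3 - <<'E'
from h import *
np.set_printoptions(precision=3,suppress=True)
b=snap('wrist','w6.png');t=snap('top','t4.png');s=state();print(s['time'],s['position'],s['contact_force'])
cv2.imwrite('pics/c4.png',np.hstack([cv2.resize(b,(480,300)),cv2.resize(t[120:270,240:400],(320,300),interpolation=cv2.INTER_CUBIC)]))
E
```

```text
11.725 [556.125 -24.731  35.42 ] [-0.798  0.12  -0.956]
```

View pics/c4.png

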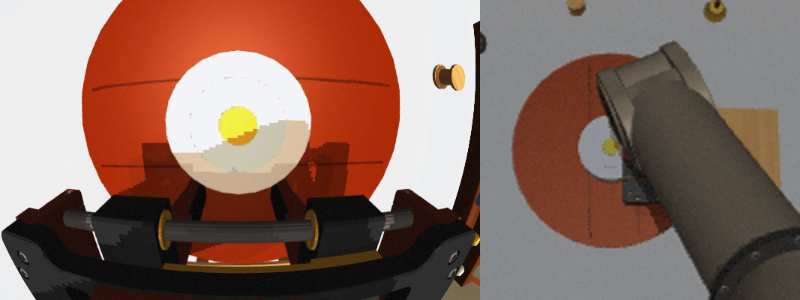

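play_rows:
  moves:
    - {"tx":0,"ty":-5,"tz":40,"wx":0,"wy":0,"wz":0,"jaw":50}
    - {"tx":0,"ty":-5,"tz":95,"wx":0,"wy":0,"wz":0,"jaw":50}
    - {"tx":-30,"ty":50,"tz":95,"wx":0,"wy":0,"wz":0,"jaw":50}
    - {"tx":-60,"ty":100,"tz":95,"wx":0,"wy":0,"wz":0,"jaw":50}
    - {"tx":-90,"ty":150,"tz":95,"wx":0,"wy":0,"wz":0,"jaw":50}
    - {"tx":-120,"ty":200,"tz":95,"wx":0,"wy":0,"wz":0,"jaw":50}
    - {"tx":-150,"ty":250,"tz":95,"wx":0,"wy":0,"wz":0,"jaw":50}
    - {"tx":-156,"ty":275,"tz":95,"wx":0,"wy":0,"wz":0,"jaw":50}
    - {"tx":-156,"ty":275,"tz":95,"wx":0,"wy":0,"wz":0,"jaw":50}
    - {"tx":-156,"ty":275,"tz":95,"wx":0,"wy":0,"wz":0,"jaw":50}
    - {"tx":-156,"ty":275,"tz":95,"wx":0,"wy":0,"wz":0,"jaw":50}

```text
time: 13.1
position: [400.8, 248.0, 130.4]
ee_rot: [0.707, -0.001, 0.707, 0.0]
contact_force: [-0.1, 0.0, -0.9]
finger_gap: 0.569
```

```bash
cat >> h.py <<'E'
def blobs(f,exp=None,rad=60):
    cal=get_calibration('wrist'); s=state(); im=snap('wrist',f)
    print('t',s['time'],'tcp',np.round(s['position'],1),'gap',round(s['finger_gap']*87.8,1),'F',np.round(s['contact_force'],1))
    g=im.max(2); m=(g<0.72*np.median(g[:200,100:540])).astype(np.uint8); m|=((im.max(2).astype(int)-im.min(2))>50).astype(np.uint8)
    n,l,st,c=cv2.connectedComponentsWithStats(m)
    for i in range(1,n):
        if 300<st[i][4]<6000 and st[i][1]<260:
            p=px2w('wrist',*c[i],8,cal); q=im[l==i].mean(0)
            print('blob',np.round(c[i],1),st[i][2:],'w',np.round(p[:2],1),'bgr',q.astype(int))
E
python3 -c "
from h import *
blobs('w7.png')"
```

```text
t 13.1 tcp [400.8 248.  130.4] gap 50.0 F [-0.1  0.  -0.9]
blob [472.3  60.5] [  90   78 4054] w [553.1 386.6] bgr [70 79 89]
blob [314.3 110.5] [  39   39 1191] w [398.  328.1] bgr [ 26  35 109]
blob [579.3 212.6] [ 39  34 907] w [737.7 228.4] bgr [35 40 45]
```

play_rows:
  moves:
    - {"tx":-2,"ty":40,"tz":-30,"wx":0,"wy":0,"wz":0,"jaw":50}
    - {"tx":-2,"ty":78,"tz":-60,"wx":0,"wy":0,"wz":0,"jaw":50}
    - {"tx":-2,"ty":78,"tz":-95,"wx":0,"wy":0,"wz":0,"jaw":50}
    - {"tx":-2,"ty":78,"tz":-119,"wx":0,"wy":0,"wz":0,"jaw":50}
    - {"tx":-2,"ty":78,"tz":-119,"wx":0,"wy":0,"wz":0,"jaw":50}
    - {"tx":-2,"ty":78,"tz":-119,"wx":0,"wy":0,"wz":0,"jaw":0}
    - {"tx":-2,"ty":78,"tz":-119,"wx":0,"wy":0,"wz":0,"jaw":0}
    - {"tx":-2,"ty":78,"tz":-119,"wx":0,"wy":0,"wz":0,"jaw":0}
    - {"tx":-2,"ty":78,"tz":-119,"wx":0,"wy":0,"wz":0,"jaw":0}
    - {"tx":-2,"ty":78,"tz":-119,"wx":0,"wy":0,"wz":0,"jaw":0}
    - {"tx":-2,"ty":78,"tz":-100,"wx":0,"wy":0,"wz":0,"jaw":0}
    - {"tx":-2,"ty":78,"tz":-50,"wx":0,"wy":0,"wz":0,"jaw":0}

```text
time: 14.65
position: [397.0, 326.4, 80.6]
ee_rot: [0.706, -0.002, 0.708, 0.001]
contact_force: [0.7, 0.5, 0.2]
finger_gap: 0.209
```

play_rows:
  moves:
    - {"tx":20,"ty":-40,"tz":0,"wx":0,"wy":0,"wz":0,"jaw":0}
    - {"tx":40,"ty":-80,"tz":0,"wx":0,"wy":0,"wz":0,"jaw":0}
    - {"tx":60,"ty":-125,"tz":0,"wx":0,"wy":0,"wz":0,"jaw":0}
    - {"tx":80,"ty":-170,"tz":0,"wx":0,"wy":0,"wz":0,"jaw":0}
    - {"tx":102,"ty":-213,"tz":0,"wx":0,"wy":0,"wz":0,"jaw":0}
    - {"tx":102,"ty":-213,"tz":-20,"wx":0,"wy":0,"wz":0,"jaw":0}
    - {"tx":102,"ty":-213,"tz":-40,"wx":0,"wy":0,"wz":0,"jaw":0}
    - {"tx":102,"ty":-213,"tz":-47,"wx":0,"wy":0,"wz":0,"jaw":0}
    - {"tx":102,"ty":-213,"tz":-48,"wx":0,"wy":0,"wz":0,"jaw":0}
    - {"tx":102,"ty":-213,"tz":-48,"wx":0,"wy":0,"wz":0,"jaw":0}
    - {"tx":102,"ty":-213,"tz":-48,"wx":0,"wy":0,"wz":0,"jaw":50}
    - {"tx":102,"ty":-213,"tz":-48,"wx":0,"wy":0,"wz":0,"jaw":50}
    - {"tx":102,"ty":-213,"tz":-48,"wx":0,"wy":0,"wz":0,"jaw":50}
    - {"tx":102,"ty":-213,"tz":-48,"wx":0,"wy":0,"wz":0,"jaw":50}
    - {"tx":102,"ty":-213,"tz":-20,"wx":0,"wy":0,"wz":0,"jaw":50}
    - {"tx":102,"ty":-213,"tz":30,"wx":0,"wy":0,"wz":0,"jaw":50}
    - {"tx":102,"ty":-240,"tz":50,"wx":0,"wy":0,"wz":0,"jaw":50}
    - {"tx":92,"ty":-300,"tz":50,"wx":0,"wy":0,"wz":0,"jaw":50}

```text
time: 16.9
position: [492.5, 29.4, 133.0]
ee_rot: [0.709, -0.002, 0.705, 0.004]
contact_force: [0.8, -0.7, 0.3]
finger_gap: 0.571
```

```bash
python3 -c "
from h import *
blobs('w8.png')
b=cv2.imread('pics/w8.png');cv2.imwrite('pics/c5.png',b)"
```

```text
t 16.9 tcp [492.5  29.4 133. ] gap 50.2 F [ 0.8 -0.7  0.3]
blob [533.4  15.6] [  48   33 1098] w [732.7 240.4] bgr [57 67 75]
blob [565.6 156.6] [ 32  27 623] w [789.5  81.4] bgr [ 65 120 163]
```

View pics/c5.png

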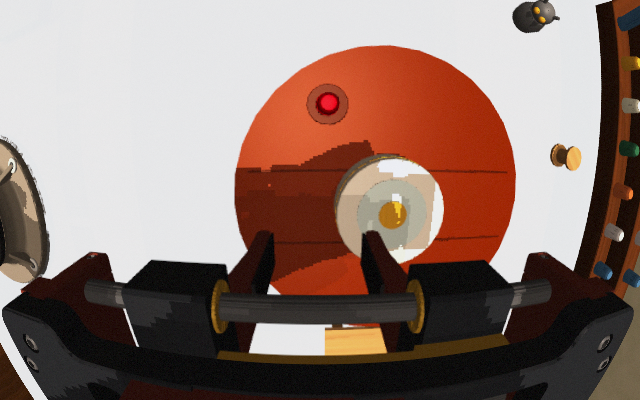

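Ruby stands upright on the disc at (327,104), and the box is central. On to the other three.

play_rows:
  moves:
    - {"tx":-10,"ty":-55,"tz":0,"wx":0,"wy":0,"wz":0,"jaw":50}
    - {"tx":-20,"ty":-110,"tz":0,"wx":0,"wy":0,"wz":0,"jaw":50}
    - {"tx":-30,"ty":-165,"tz":0,"wx":0,"wy":0,"wz":0,"jaw":50}
    - {"tx":-40,"ty":-220,"tz":0,"wx":0,"wy":0,"wz":0,"jaw":50}
    - {"tx":-50,"ty":-275,"tz":0,"wx":0,"wy":0,"wz":0,"jaw":50}
    - {"tx":-60,"ty":-330,"tz":0,"wx":0,"wy":0,"wz":0,"jaw":50}
    - {"tx":-70,"ty":-380,"tz":0,"wx":0,"wy":0,"wz":0,"jaw":50}
    - {"tx":-75,"ty":-408,"tz":0,"wx":0,"wy":0,"wz":0,"jaw":50}
    - {"tx":-75,"ty":-408,"tz":0,"wx":0,"wy":0,"wz":0,"jaw":50}
    - {"tx":-75,"ty":-408,"tz":0,"wx":0,"wy":0,"wz":0,"jaw":50}
    - {"tx":-75,"ty":-408,"tz":0,"wx":0,"wy":0,"wz":0,"jaw":50}

```text
time: 18.32
position: [416.0, -378.7, 130.7]
ee_rot: [0.707, -0.002, 0.707, 0.003]
contact_force: [0.3, -0.4, -0.0]
finger_gap: 0.568
```

```bash
python3 -c "
from h import *
blobs('w9.png')"
```

```text
t 18.325 tcp [ 416.  -378.7  130.7] gap 49.8 F [ 0.3 -0.4 -0. ]
blob [16.9  6.9] [ 40  18 451] w [  -7.2 -103.3] bgr [38 47 56]
blob [464.5  23.6] [ 105   57 5007] w [ 560.4 -200.9] bgr [ 62 125 178]
blob [604.7  12. ] [ 54  28 633] w [ 795.8 -120.9] bgr [17 59 86]
blob [634.4  49.1] [ 13  64 609] w [ 870.  -154.1] bgr [ 6  9 17]
blob [297.1  83.6] [  39   39 1176] w [ 397.2 -273.5] bgr [52 55 82]
blob [211.6 106.9] [  37   37 1063] w [ 315.9 -292.2] bgr [67 23 59]
blob [302.6 158. ] [  39   39 1168] w [ 402.2 -342.4] bgr [19 28 40]
blob [593.5 227.5] [  56   79 3218] w [ 795.1 -418.5] bgr [21 28 44]
```

play_rows:
  moves:
    - {"tx":-13,"ty":38,"tz":-50,"wx":0,"wy":0,"wz":0,"jaw":50}
    - {"tx":-13,"ty":38,"tz":-95,"wx":0,"wy":0,"wz":0,"jaw":50}
    - {"tx":-13,"ty":38,"tz":-119,"wx":0,"wy":0,"wz":0,"jaw":50}
    - {"tx":-13,"ty":38,"tz":-119,"wx":0,"wy":0,"wz":0,"jaw":50}
    - {"tx":-13,"ty":38,"tz":-119,"wx":0,"wy":0,"wz":0,"jaw":0}
    - {"tx":-13,"ty":38,"tz":-119,"wx":0,"wy":0,"wz":0,"jaw":0}
    - {"tx":-13,"ty":38,"tz":-119,"wx":0,"wy":0,"wz":0,"jaw":0}
    - {"tx":-13,"ty":38,"tz":-119,"wx":0,"wy":0,"wz":0,"jaw":0}
    - {"tx":-13,"ty":38,"tz":-119,"wx":0,"wy":0,"wz":0,"jaw":0}
    - {"tx":-13,"ty":38,"tz":-100,"wx":0,"wy":0,"wz":0,"jaw":0}
    - {"tx":-13,"ty":38,"tz":-50,"wx":0,"wy":0,"wz":0,"jaw":0}
    - {"tx":-13,"ty":38,"tz":-40,"wx":0,"wy":0,"wz":0,"jaw":0}

```text
time: 19.88
position: [404.2, -343.6, 94.4]
ee_rot: [0.709, -0.003, 0.706, 0.0]
contact_force: [0.4, -1.0, -0.1]
finger_gap: 0.207
```

play_rows:
  moves:
    - {"tx":13,"ty":49,"tz":5,"wx":0,"wy":0,"wz":0,"jaw":0}
    - {"tx":26,"ty":98,"tz":5,"wx":0,"wy":0,"wz":0,"jaw":0}
    - {"tx":39,"ty":147,"tz":5,"wx":0,"wy":0,"wz":0,"jaw":0}
    - {"tx":52,"ty":196,"tz":5,"wx":0,"wy":0,"wz":0,"jaw":0}
    - {"tx":65,"ty":245,"tz":0,"wx":0,"wy":0,"wz":0,"jaw":0}
    - {"tx":78,"ty":292,"tz":0,"wx":0,"wy":0,"wz":0,"jaw":0}
    - {"tx":78,"ty":292,"tz":-25,"wx":0,"wy":0,"wz":0,"jaw":0}
    - {"tx":78,"ty":292,"tz":-48,"wx":0,"wy":0,"wz":0,"jaw":0}
    - {"tx":78,"ty":292,"tz":-57,"wx":0,"wy":0,"wz":0,"jaw":0}
    - {"tx":78,"ty":292,"tz":-58,"wx":0,"wy":0,"wz":0,"jaw":0}
    - {"tx":78,"ty":292,"tz":-58,"wx":0,"wy":0,"wz":0,"jaw":0}
    - {"tx":78,"ty":292,"tz":-58,"wx":0,"wy":0,"wz":0,"jaw":50}
    - {"tx":78,"ty":292,"tz":-58,"wx":0,"wy":0,"wz":0,"jaw":50}
    - {"tx":78,"ty":292,"tz":-58,"wx":0,"wy":0,"wz":0,"jaw":50}
    - {"tx":78,"ty":292,"tz":-58,"wx":0,"wy":0,"wz":0,"jaw":50}
    - {"tx":78,"ty":292,"tz":-30,"wx":0,"wy":0,"wz":0,"jaw":50}
    - {"tx":78,"ty":292,"tz":20,"wx":0,"wy":0,"wz":0,"jaw":50}
    - {"tx":70,"ty":260,"tz":40,"wx":0,"wy":0,"wz":0,"jaw":50}
    - {"tx":57,"ty":205,"tz":40,"wx":0,"wy":0,"wz":0,"jaw":50}
    - {"tx":44,"ty":150,"tz":40,"wx":0,"wy":0,"wz":0,"jaw":50}

```text
time: 22.38
position: [446.2, -193.9, 131.3]
ee_rot: [0.708, -0.002, 0.707, 0.002]
contact_force: [0.8, 0.8, -0.3]
finger_gap: 0.572
```

play_rows:
  moves:
    - {"tx":-15,"ty":-55,"tz":0,"wx":0,"wy":0,"wz":0,"jaw":50}
    - {"tx":-30,"ty":-105,"tz":0,"wx":0,"wy":0,"wz":0,"jaw":50}
    - {"tx":-48,"ty":-153,"tz":0,"wx":0,"wy":0,"wz":0,"jaw":50}
    - {"tx":-48,"ty":-153,"tz":0,"wx":0,"wy":0,"wz":0,"jaw":50}
    - {"tx":-48,"ty":-153,"tz":0,"wx":0,"wy":0,"wz":0,"jaw":50}
    - {"tx":-48,"ty":-153,"tz":0,"wx":0,"wy":0,"wz":0,"jaw":50}

```text
time: 23.12
position: [399.1, -343.9, 130.7]
ee_rot: [0.707, -0.002, 0.707, 0.003]
contact_force: [0.6, 0.6, 0.3]
finger_gap: 0.572
```

```bash
python3 -c "
from h import *
blobs('w10.png')"
```

```text
t 23.125 tcp [ 399.1 -343.9  130.7] gap 50.2 F [0.6 0.6 0.3]
blob [29.5 14. ] [  64   41 1354] w [ 14.3 -92.5] bgr [42 51 59]
blob [609.7  41.8] [ 36  25 512] w [ 783.2 -128.5] bgr [ 18  67 100]
blob [315.2 120.8] [  39   39 1177] w [ 396.9 -273.1] bgr [52 56 84]
blob [229. 142.] [  37   38 1094] w [ 315.6 -291.7] bgr [63 22 55]
```

play_rows:
  moves:
    - {"tx":-1,"ty":50,"tz":-20,"wx":0,"wy":0,"wz":0,"jaw":50}
    - {"tx":-1,"ty":72,"tz":-60,"wx":0,"wy":0,"wz":0,"jaw":50}
    - {"tx":-1,"ty":72,"tz":-95,"wx":0,"wy":0,"wz":0,"jaw":50}
    - {"tx":-1,"ty":72,"tz":-119,"wx":0,"wy":0,"wz":0,"jaw":50}
    - {"tx":-1,"ty":72,"tz":-119,"wx":0,"wy":0,"wz":0,"jaw":50}
    - {"tx":-1,"ty":72,"tz":-119,"wx":0,"wy":0,"wz":0,"jaw":0}
    - {"tx":-1,"ty":72,"tz":-119,"wx":0,"wy":0,"wz":0,"jaw":0}
    - {"tx":-1,"ty":72,"tz":-119,"wx":0,"wy":0,"wz":0,"jaw":0}
    - {"tx":-1,"ty":72,"tz":-119,"wx":0,"wy":0,"wz":0,"jaw":0}
    - {"tx":-1,"ty":72,"tz":-119,"wx":0,"wy":0,"wz":0,"jaw":0}
    - {"tx":-1,"ty":72,"tz":-100,"wx":0,"wy":0,"wz":0,"jaw":0}
    - {"tx":-1,"ty":72,"tz":-50,"wx":0,"wy":0,"wz":0,"jaw":0}
    - {"tx":-1,"ty":72,"tz":-30,"wx":0,"wy":0,"wz":0,"jaw":0}

```text
time: 24.8
position: [398.3, -274.0, 102.9]
ee_rot: [0.708, -0.002, 0.706, 0.001]
contact_force: [-0.3, -0.5, -1.2]
finger_gap: 0.211
```

play_rows:
  moves:
    - {"tx":9,"ty":53,"tz":0,"wx":0,"wy":0,"wz":0,"jaw":0}
    - {"tx":18,"ty":106,"tz":0,"wx":0,"wy":0,"wz":0,"jaw":0}
    - {"tx":27,"ty":159,"tz":0,"wx":0,"wy":0,"wz":0,"jaw":0}
    - {"tx":36,"ty":212,"tz":0,"wx":0,"wy":0,"wz":0,"jaw":0}
    - {"tx":45,"ty":265,"tz":0,"wx":0,"wy":0,"wz":0,"jaw":0}
    - {"tx":53,"ty":315,"tz":0,"wx":0,"wy":0,"wz":0,"jaw":0}
    - {"tx":53,"ty":315,"tz":-25,"wx":0,"wy":0,"wz":0,"jaw":0}
    - {"tx":53,"ty":315,"tz":-50,"wx":0,"wy":0,"wz":0,"jaw":0}
    - {"tx":53,"ty":315,"tz":-66,"wx":0,"wy":0,"wz":0,"jaw":0}
    - {"tx":53,"ty":315,"tz":-68,"wx":0,"wy":0,"wz":0,"jaw":0}
    - {"tx":53,"ty":315,"tz":-68,"wx":0,"wy":0,"wz":0,"jaw":0}
    - {"tx":53,"ty":315,"tz":-68,"wx":0,"wy":0,"wz":0,"jaw":50}
    - {"tx":53,"ty":315,"tz":-68,"wx":0,"wy":0,"wz":0,"jaw":50}
    - {"tx":53,"ty":315,"tz":-68,"wx":0,"wy":0,"wz":0,"jaw":50}
    - {"tx":53,"ty":315,"tz":-68,"wx":0,"wy":0,"wz":0,"jaw":50}
    - {"tx":53,"ty":315,"tz":-40,"wx":0,"wy":0,"wz":0,"jaw":50}
    - {"tx":53,"ty":315,"tz":10,"wx":0,"wy":0,"wz":0,"jaw":50}
    - {"tx":53,"ty":290,"tz":40,"wx":0,"wy":0,"wz":0,"jaw":50}
    - {"tx":53,"ty":230,"tz":50,"wx":0,"wy":0,"wz":0,"jaw":50}
    - {"tx":53,"ty":170,"tz":50,"wx":0,"wy":0,"wz":0,"jaw":50}

```text
time: 27.3
position: [451.1, -105.0, 152.1]
ee_rot: [0.708, -0.002, 0.706, 0.002]
contact_force: [0.0, -0.2, -0.5]
finger_gap: 0.569
```

```bash
python3 -c "
from h import *
blobs('w11.png')"
```

```text
t 27.3 tcp [ 451.1 -105.   152.1] gap 49.9 F [ 0.  -0.2 -0.5]
blob [579.7  52.7] [ 28  24 502] w [789.8  84.6] bgr [ 49  93 134]
blob [438.2  57.8] [ 26  27 536] w [574.7  36.7] bgr [ 47 176 210]
blob [563.5 213.4] [ 34  27 542] w [ 780.5 -131.5] bgr [ 26  90 130]
```

View pics/w11.png

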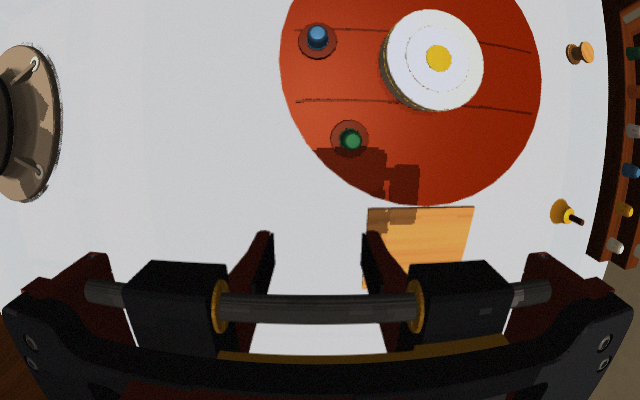

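Blue (318,40) and green (350,138) stand upright. Now alu.

play_rows:
  moves:
    - {"tx":0,"ty":-60,"tz":0,"wx":0,"wy":0,"wz":0,"jaw":50}
    - {"tx":0,"ty":-120,"tz":0,"wx":0,"wy":0,"wz":0,"jaw":50}
    - {"tx":0,"ty":-180,"tz":0,"wx":0,"wy":0,"wz":0,"jaw":50}
    - {"tx":0,"ty":-240,"tz":0,"wx":0,"wy":0,"wz":0,"jaw":50}
    - {"tx":0,"ty":-300,"tz":0,"wx":0,"wy":0,"wz":0,"jaw":50}
    - {"tx":0,"ty":-355,"tz":0,"wx":0,"wy":0,"wz":0,"jaw":50}
    - {"tx":-5,"ty":-407,"tz":-20,"wx":0,"wy":0,"wz":0,"jaw":50}
    - {"tx":-5,"ty":-407,"tz":-20,"wx":0,"wy":0,"wz":0,"jaw":50}
    - {"tx":-5,"ty":-407,"tz":-20,"wx":0,"wy":0,"wz":0,"jaw":50}
    - {"tx":-5,"ty":-407,"tz":-20,"wx":0,"wy":0,"wz":0,"jaw":50}

```text
time: 28.6
position: [446.6, -508.7, 131.3]
ee_rot: [0.707, -0.002, 0.707, 0.002]
contact_force: [-0.8, -0.1, 0.5]
finger_gap: 0.57
```

```bash
python3 -c "
from h import *
blobs('w12.png')"
```

```text
t 28.6 tcp [ 446.6 -508.7  131.3] gap 50.0 F [-0.8 -0.1  0.5]
blob [594.8 130.9] [  61   87 3968] w [ 794.7 -420.1] bgr [21 28 45]
blob [315.4 127.1] [  40   39 1002] w [ 444.6 -443.8] bgr [35 45 81]
blob [430.4 177.5] [  94   49 2403] w [ 557.5 -489.2] bgr [69 71 81]
```

play_rows:
  moves:
    - {"tx":0,"ty":45,"tz":-20,"wx":0,"wy":0,"wz":0,"jaw":50}
    - {"tx":0,"ty":67,"tz":-60,"wx":0,"wy":0,"wz":0,"jaw":50}
    - {"tx":0,"ty":67,"tz":-95,"wx":0,"wy":0,"wz":0,"jaw":50}
    - {"tx":0,"ty":67,"tz":-119,"wx":0,"wy":0,"wz":0,"jaw":50}
    - {"tx":0,"ty":67,"tz":-119,"wx":0,"wy":0,"wz":0,"jaw":50}
    - {"tx":0,"ty":67,"tz":-119,"wx":0,"wy":0,"wz":0,"jaw":0}
    - {"tx":0,"ty":67,"tz":-119,"wx":0,"wy":0,"wz":0,"jaw":0}
    - {"tx":0,"ty":67,"tz":-119,"wx":0,"wy":0,"wz":0,"jaw":0}
    - {"tx":0,"ty":67,"tz":-119,"wx":0,"wy":0,"wz":0,"jaw":0}
    - {"tx":0,"ty":67,"tz":-119,"wx":0,"wy":0,"wz":0,"jaw":0}
    - {"tx":0,"ty":67,"tz":-100,"wx":0,"wy":0,"wz":0,"jaw":0}
    - {"tx":0,"ty":67,"tz":-50,"wx":0,"wy":0,"wz":0,"jaw":0}
    - {"tx":0,"ty":67,"tz":-10,"wx":0,"wy":0,"wz":0,"jaw":0}

```text
time: 30.28
position: [445.7, -443.6, 123.3]
ee_rot: [0.707, -0.002, 0.707, 0.001]
contact_force: [0.0, -1.1, -0.3]
finger_gap: 0.21
```

play_rows:
  moves:
    - {"tx":22,"ty":45,"tz":0,"wx":0,"wy":0,"wz":0,"jaw":0}
    - {"tx":46,"ty":95,"tz":0,"wx":0,"wy":0,"wz":0,"jaw":0}
    - {"tx":70,"ty":145,"tz":0,"wx":0,"wy":0,"wz":0,"jaw":0}
    - {"tx":95,"ty":196,"tz":0,"wx":0,"wy":0,"wz":0,"jaw":0}
    - {"tx":120,"ty":248,"tz":0,"wx":0,"wy":0,"wz":0,"jaw":0}
    - {"tx":145,"ty":300,"tz":0,"wx":0,"wy":0,"wz":0,"jaw":0}
    - {"tx":170,"ty":352,"tz":0,"wx":0,"wy":0,"wz":0,"jaw":0}
    - {"tx":195,"ty":403,"tz":-5,"wx":0,"wy":0,"wz":0,"jaw":0}
    - {"tx":195,"ty":403,"tz":-40,"wx":0,"wy":0,"wz":0,"jaw":0}
    - {"tx":195,"ty":403,"tz":-72,"wx":0,"wy":0,"wz":0,"jaw":0}
    - {"tx":195,"ty":403,"tz":-87,"wx":0,"wy":0,"wz":0,"jaw":0}
    - {"tx":195,"ty":403,"tz":-88,"wx":0,"wy":0,"wz":0,"jaw":0}
    - {"tx":195,"ty":403,"tz":-88,"wx":0,"wy":0,"wz":0,"jaw":0}
    - {"tx":195,"ty":403,"tz":-88,"wx":0,"wy":0,"wz":0,"jaw":50}
    - {"tx":195,"ty":403,"tz":-88,"wx":0,"wy":0,"wz":0,"jaw":50}
    - {"tx":195,"ty":403,"tz":-88,"wx":0,"wy":0,"wz":0,"jaw":50}
    - {"tx":195,"ty":403,"tz":-88,"wx":0,"wy":0,"wz":0,"jaw":50}
    - {"tx":195,"ty":403,"tz":-60,"wx":0,"wy":0,"wz":0,"jaw":50}
    - {"tx":195,"ty":403,"tz":-10,"wx":0,"wy":0,"wz":0,"jaw":50}
    - {"tx":195,"ty":403,"tz":50,"wx":0,"wy":0,"wz":0,"jaw":50}

```text
time: 32.78
position: [639.4, -40.5, 171.1]
ee_rot: [0.706, -0.001, 0.708, 0.002]
contact_force: [1.4, 0.0, -0.1]
finger_gap: 0.569
```

play_rows:
  moves:
    - {"tx":-6,"ty":50,"tz":30,"wx":0,"wy":0,"wz":-10,"jaw":50}
    - {"tx":-12,"ty":105,"tz":32,"wx":0,"wy":0,"wz":-20,"jaw":30}
    - {"tx":-18,"ty":160,"tz":32,"wx":0,"wy":0,"wz":-30,"jaw":0}
    - {"tx":-24,"ty":215,"tz":32,"wx":0,"wy":0,"wz":-40,"jaw":0}
    - {"tx":-30,"ty":270,"tz":32,"wx":0,"wy":0,"wz":-50,"jaw":0}
    - {"tx":-36,"ty":325,"tz":32,"wx":0,"wy":0,"wz":-60,"jaw":0}
    - {"tx":-42,"ty":385,"tz":32,"wx":0,"wy":0,"wz":-64,"jaw":0}
    - {"tx":-49,"ty":446,"tz":32,"wx":0,"wy":0,"wz":-64,"jaw":0}
    - {"tx":-49,"ty":446,"tz":32,"wx":0,"wy":0,"wz":-64,"jaw":0}
    - {"tx":-49,"ty":446,"tz":32,"wx":0,"wy":0,"wz":-64,"jaw":0}
    - {"tx":-49,"ty":446,"tz":32,"wx":0,"wy":0,"wz":-64,"jaw":0}

```text
time: 34.15
position: [592.5, 403.1, 202.6]
ee_rot: [0.6, 0.374, 0.599, -0.375]
contact_force: [0.6, -0.8, -0.4]
finger_gap: 0.006
```

```bash
python3 - <<'E'
from h import *
np.set_printoptions(precision=1,suppress=True)
t=snap('top','t5.png');a=snap('side','s5.png');print(state()['time'],state()['position'])
cv2.imwrite('pics/c6.png',np.hstack([cv2.resize(t[110:270,150:400],(500,320)),cv2.resize(a[140:280,220:380],(300,320))[:, :]]))
m=cv2.inRange(cv2.cvtColor(t,cv2.COLOR_BGR2HSV),(20,90,60),(35,255,255))
n,l,st,c=cv2.connectedComponentsWithStats(m)
for i in range(1,n):
  if st[i][4]>8: print(c[i],st[i][4],px2w('top',*c[i],56))
E
```

```text
34.25 [592.4 403.5 202.8]
[240.9  67.6] 17 [932.3 222.7  56. ]
[354.8  68.6] 16 [ 932.1 -117.7   56. ]
[242.4  84.6] 16 [878.9 216.1  56. ]
[353.5  85.3] 14 [ 879.4 -113.7   56. ]
[357.6 123.8] 36 [ 760.5 -124.7   56. ]
[304.8 193.4] 52 [553.2  26.8  56. ]
[ 66.9 209.5] 17 [501.5 698.   56. ]
[560.5 213.4] 17 [ 502.  -695.3   56. ]
[ 89.8 225.8] 19 [456.  628.8  56. ]
[537.7 229.4] 18 [ 456.2 -627.4   56. ]
[ 52.2 346.2] 20 [132.7 698.6  56. ]
[ 78.1 346.2] 19 [133.5 629.4  56. ]
[547. 350.] 21 [ 133.5 -627.2   56. ]
[572.5 350.4] 19 [ 133.1 -695.4   56. ]
```

View pics/c6.png

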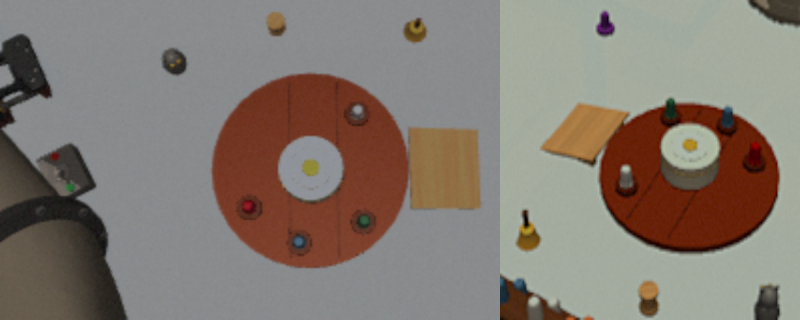

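Box at (553,27) against the disc centre at (555,27), and all four thimbles upright on the disc. Re-arm from the green side.

play_rows:
  moves:
    - {"tx":-45,"ty":-22,"tz":0,"wx":0,"wy":0,"wz":0,"jaw":0}
    - {"tx":-90,"ty":-44,"tz":0,"wx":0,"wy":0,"wz":0,"jaw":0}
    - {"tx":-90,"ty":-44,"tz":-50,"wx":0,"wy":0,"wz":0,"jaw":0}
    - {"tx":-90,"ty":-44,"tz":-100,"wx":0,"wy":0,"wz":0,"jaw":0}
    - {"tx":-90,"ty":-44,"tz":-140,"wx":0,"wy":0,"wz":0,"jaw":0}
    - {"tx":-90,"ty":-44,"tz":-140,"wx":0,"wy":0,"wz":0,"jaw":0}
    - {"tx":-81,"ty":-39.5,"tz":-140,"wx":0,"wy":0,"wz":0,"jaw":0}
    - {"tx":-72,"ty":-35,"tz":-140,"wx":0,"wy":0,"wz":0,"jaw":0}
    - {"tx":-63,"ty":-31,"tz":-140,"wx":0,"wy":0,"wz":0,"jaw":0}
    - {"tx":-54,"ty":-27,"tz":-140,"wx":0,"wy":0,"wz":0,"jaw":0}
    - {"tx":-45,"ty":-22,"tz":-140,"wx":0,"wy":0,"wz":0,"jaw":0}
    - {"tx":-41,"ty":-20,"tz":-140,"wx":0,"wy":0,"wz":0,"jaw":0}
    - {"tx":-41,"ty":-20,"tz":-140,"wx":0,"wy":0,"wz":0,"jaw":0}
    - {"tx":-50,"ty":-24,"tz":-140,"wx":0,"wy":0,"wz":0,"jaw":0}
    - {"tx":-90,"ty":-44,"tz":-100,"wx":0,"wy":0,"wz":0,"jaw":0}
    - {"tx":-90,"ty":-44,"tz":-50,"wx":0,"wy":0,"wz":0,"jaw":0}
    - {"tx":-90,"ty":-44,"tz":20,"wx":0,"wy":0,"wz":0,"jaw":0}
    - {"tx":-90,"ty":-44,"tz":50,"wx":0,"wy":0,"wz":0,"jaw":0}

```text
time: 36.5
position: [501.8, 362.1, 256.2]
ee_rot: [0.601, 0.375, 0.6, -0.372]
contact_force: [0.2, 0.4, 0.1]
finger_gap: 0.006
```

```bash
python3 - <<'E'
from h import *
t=snap('top','t6.png');a=snap('side','s6.png');print(state()['time'],state()['position'])
A=cv2.resize(a[220:290,400:500],(429,300),interpolation=cv2.INTER_CUBIC)
cv2.imwrite('pics/c7.png',np.hstack([A,cv2.resize(a[140:300,220:380],(300,300))]))
for k in (-19.6,19.6):
  u,v=w2px('side',(546+.9*k,384+.44*k,74.5)); print(k,(u-400)*4.29,(v-220)*4.29)
E
```

```text
36.6 [503.13848764 363.28020768 258.0338384 ]
-19.6 175.03445957562997 53.70445652943472
19.6 187.74456753112295 98.31935659401475
```

View pics/c7.png

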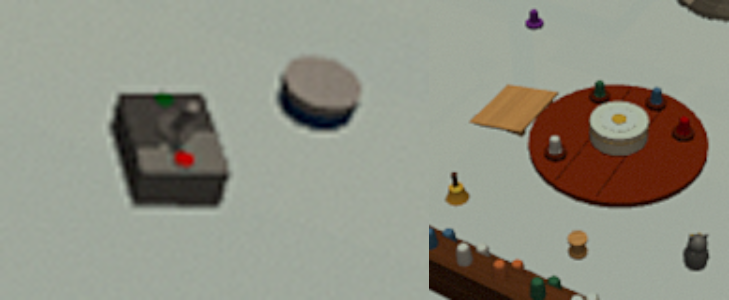

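The bat tip at (193,106) matches the red lean (188,98), and everything on the disc is still in place.

```bash
python3 -c "
from h import *
print(state()['contact_force'],np.abs(state()['joint_velocities']).max()); print(finish_job())"
```

```text
[ 0.54046148 -0.13169884 -0.35612815] 0.07477892599265296
the job is handed in; nothing more can be done
None
```

I switched the alarm off, pushed the button box up the ramp, and set the ruby, green, blue and alu thimbles around it. Then I switched the alarm back to armed and handed the job in at about 37 s. I saw no gold or black thimble on a stand in the pictures. I left the purple look-alike alone.

**Last checks:**
- **Box:** before re-arming it measured at (553, 27), about 2 mm from the turntable centre at (555, 27). It looked unchanged in the last side picture.
- **Thimbles:** all four stood upright on the disc in the last side picture. I aimed for about 105 mm from the centre but did not measure their final positions.
- **Alarm:** the bat tip appeared at (193, 106) in the last picture, against (188, 98) expected for armed and (175, 54) for off.
- **Robot:** the arm was clear of everything. The bystanders in the last pictures (owl, tin, bell, spool) looked undisturbed. I did not re-check the loupe after lifting the alu thimble about 100 mm from it.

**Disagreement:** the top and wrist cameras differed by up to 9 mm in x. I used wrist readings taken with the camera nearly overhead for the grasps, and all four held first time.

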